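Refill the tablet feeder and hold its tensioner back

TASK

While the drive belt is off, refill the tablet feeder: pick up the steel pitcher, pour all six wash tablets into the clear hopper and stand the empty pitcher upright on the counter again, letting it go. Then swing the sprung tensioner arm back by its red thumb post until it is fully past the click of the brass pawl, and finish while the gripper is still holding it there, so that I can slip the belt on. Leave the softener ball, green lid and detergent bottle where they are.

Things in the scene. Friction and masses are not known exactly. Their poses are not given: they have to be found in the camera images.
- feeder: Tablet feeder, fixed to the counter: grey base plate 250 x 340 x 12 mm (x, y, z). Origin on the counter, 10 mm in -y of the plate's centre. z up. On it: a clear square hopper at (0, -85) mm and the orange tensioner arm pivoting at (60, 50) mm. All other pieces on it are under 36 mm high except the thumb post.
- hopper_mouth (a point): Centre of the open top of the clear square hopper, 82 mm above the counter; axes as the feeder's. Outside 120 x 120 mm, walls 5 mm, sides parallel to the feeder's x and y, inside 65 mm deep.
- tensioner_pivot (a point): Pivot of the tensioner arm on top of the base plate (12 mm above the counter); axes as the feeder's. The arm turns about the vertical through it.
- tensioner (a joint): Sprung arm's angle, rad. 0: at rest, pointing from the pivot to the feeder's -x. Grows as the post swings to the feeder's +y, away from the hopper (clockwise from above), to a stop at 0.85. Spring: 6 N at the post at 0, 11 N at 0.8. Its tooth lifts the brass pawl from 0.3 (2 N more), tops it at 0.45, is clear and clicked by 0.62. No latch: it springs back if let go.
- pawl (a joint): Lift of the brass pawl, m: 0 at rest, about 0.003 while the tooth passes; back at 0 after the click.
- thumb_post: Red upright post, 18 mm diameter, on the end of the tensioner arm, 100 mm from the pivot: push or pinch here. Origin on its axis, 28 mm above the counter, under a black idler pulley (40 mm diameter, 12 mm high); z up. Turns stiffly on its axis. Post free from 12 to 65 mm above the origin. At rest 66 mm lie between post and hopper.
- pitcher: Small handleless stainless steel pitcher, round, open top, 75 mm high, 58 mm outer diameter up to 55 mm height, then flaring to 68 mm at the rim; wall 3 mm, floor 4 mm, about 160 g, smooth inside: the tablets slide out by 120 degrees of tilt. Origin at the centre of its underside, z to the mouth. Stands upright with the tablets inside.
- tablet0: Blue hard wash tablet, disc 20 mm diameter, 12 mm thick, 12 g; origin at the centre of one flat face, z along its axis. Starts in the pitcher.
- tablet1: Blue hard wash tablet, disc 20 mm diameter, 12 mm thick, 12 g; origin at the centre of one flat face, z along its axis. Starts in the pitcher.
- tablet2: Blue hard wash tablet, disc 20 mm diameter, 12 mm thick, 12 g; origin at the centre of one flat face, z along its axis. Starts in the pitcher.
- tablet3: White hard wash tablet, disc 20 mm diameter, 12 mm thick, 12 g; origin at the centre of one flat face, z along its axis. Starts in the pitcher.
- tablet4: White hard wash tablet, disc 20 mm diameter, 12 mm thick, 12 g; origin at the centre of one flat face, z along its axis. Starts in the pitcher.
- tablet5: White hard wash tablet, disc 20 mm diameter, 12 mm thick, 12 g; origin at the centre of one flat face, z along its axis. Starts in the pitcher.
- softener_ball: White plastic softener ball with flat foot, 90 mm diameter, 86 mm high; origin under its centre. Bystander.
- green_lid: Green hard silicone lid lying flat, 112 mm diameter, 7 mm rim, 26 mm high at its knob; origin under its centre. Bystander.
- detergent: Orange detergent bottle, 80 mm diameter, 200 mm high, standing; origin under its centre. Bystander.
There are look-alikes about, which are no part of the job. Leave any purple look-alike of the pitcher alone.

How it is judged:
On the way, in this order (a step that is already met when the one before it is completed fails the run):
1. the pitcher is held off the counter in the fingers and tipped (height (world z) of pitcher above 0.06 m and angle between pitcher's own z axis and vertical above 0.9 rad and contact force between the fingers and pitcher above 1 N).
2. all six tablets lie in the hopper (x of tablet0 in the frame of hopper_mouth between -0.058 and 0.058 m and y of tablet0 in the frame of hopper_mouth between -0.058 and 0.058 m and z of tablet0 in the frame of hopper_mouth between -0.075 and -0.01 m and x of tablet1 in the frame of hopper_mouth between -0.058 and 0.058 m and y of tablet1 in the frame of hopper_mouth between -0.058 and 0.058 m and z of tablet1 in the frame of hopper_mouth between -0.075 and -0.01 m and x of tablet2 in the frame of hopper_mouth between -0.058 and 0.058 m and y of tablet2 in the frame of hopper_mouth between -0.058 and 0.058 m and z of tablet2 in the frame of hopper_mouth between -0.075 and -0.01 m and x of tablet3 in the frame of hopper_mouth between -0.058 and 0.058 m and y of tablet3 in the frame of hopper_mouth between -0.058 and 0.058 m and z of tablet3 in the frame of hopper_mouth between -0.075 and -0.01 m and x of tablet4 in the frame of hopper_mouth between -0.058 and 0.058 m and y of tablet4 in the frame of hopper_mouth between -0.058 and 0.058 m and z of tablet4 in the frame of hopper_mouth between -0.075 and -0.01 m and x of tablet5 in the frame of hopper_mouth between -0.058 and 0.058 m and y of tablet5 in the frame of hopper_mouth between -0.058 and 0.058 m and z of tablet5 in the frame of hopper_mouth between -0.075 and -0.01 m), for 0.1 s.
3. the pitcher stands upright on the counter, let go (height (world z) of pitcher between -0.004 and 0.008 m and angle between pitcher's own z axis and vertical below 0.1 rad and contact force between the fingers and pitcher below 0.1 N and linear speed of pitcher below 0.03 m/s), for 0.2 s.
4. the gripper has pushed the tensioner arm past its click (value of joint tensioner above 0.62 rad and contact force between any of the fingers, the arm and thumb_post above 2 N), for 0.2 s.
At the end, for the whole second after the job is handed in: All six tablets lie inside the hopper below its rim (10 mm or more), the pitcher stands upright (within 0.1 rad) on the counter untouched, and the gripper holds the thumb post with more than 2 N, the tensioner joint staying above 0.62 rad and still (all of step 2 and all of step 3 and all of step 4 and velocity of joint tensioner between -0.1 and 0.1 rad/s); the arm keeps its last pose, push and grip.
It fails at once if the softener ball is moved by more than 30 mm or tipped (distance of softener_ball from where it was at the start of the episode above 0.03 m or angle between softener_ball's own z axis and vertical above 0.4 rad).
It fails at once if the green lid is moved by more than 30 mm or tipped (distance of green_lid from where it was at the start of the episode above 0.03 m or angle between green_lid's own z axis and vertical above 0.4 rad).
It fails at once if the detergent bottle is moved by more than 30 mm or tipped (distance of detergent from where it was at the start of the episode above 0.03 m or angle between detergent's own z axis and vertical above 0.4 rad).
It also fails if it takes over 64 s, if anything falls off the work surface, if the arm or the gripper's body presses on something with over 40 N, if the wrist force passes 120 N, or if a joint passes its speed limit or range.

ROBOT

A 6-joint arm with a two-finger parallel gripper is mounted at the origin on the work surface. World frame = base frame: x ahead of the robot, y to its left, z up, the work surface at z = 0. Lengths are in m, angles in rad, forces in N, time in s.
With the tool pointing down it reaches from about 0.375 to 0.975 m from the base axis. Payload 3.8 kg.
Tool frame: the origin (TCP) lies midway between the tips of the shut fingers; the grasp point (between the pads) lies 19 mm behind it; z points along the fingers, y is the line along which they close (so a half turn about z gives the same grasp; the last joint's range is limited). The gripper opens to 85 mm and grips with 20 to 120 N. Pads are 22 mm wide; open, the fingers measure 114 mm over their backs; the gripper's body (76 mm by 85 mm) begins 54 mm behind the grasp point. The pads swing forward as they close: fully open they stand 13 mm farther back than shut.
Start: joints at [1.13, 0.264, 1.604, -0, 1.274, -0.037], TCP at [0.265, 0.621, 0.231] pointing down, gripper open.
Joint ranges: [-2.63, 2.63], [-0.94, 2.18], [0.31, 2.57], [-1.31, 4.45], [0, 2.66], [-2.55, 2.55]. Speed limits (rad/s): [2.57, 2.57, 3.14, 3.14, 3.14, 3.14].

INTERFACE

Orientations are given as a rotation vector (axis times angle).
In Python, from workcell import bot, cams gives the robot as it stands.
- The arm moves only by the tool play_rows, never from a script. Its argument "rows" is a list of rows, each a list of 2 entries, a list of its own where there are three numbers: the shift along the tool's x, y, z scaled (see below), then the turn, a rotation vector about the tool's x, y, z scaled (see below). A call has 1 to 20 rows; each row is the pose to reach, as a shift and turn from the pose commanded when the call began, along the tool's axes at that moment; what a row does not reach only later rows make up. The controller multiplies each number of a shift by 250 mm and each number of a turn by 45 degrees. A row lasts 1/12 s, in which the tool goes at most 41.7 mm and 7.16 degrees, less where a joint would pass 70% of its speed; a pose out of reach is approached as far as the arm can. A call with a number of a shift or a turn outside -1 to 1 is refused whole. A call with a gripper value outside its range is refused whole. "claw" is the opening, from -1 (shut) to 1 (fully open), set as the call begins (left out, the last holds). The fingers move at their own pace and stop on an object; "newtons" is the grip in N (left out, the last holds). Time passes only in rows, so rows that repeat a pose let the fingers close. It gives the time, the measured TCP pose, the force, the opening and the grip force at its end, in the units of the state.
- bot.read_state(): the state, without advancing time (a new reading comes with each control period).
- cams.read_camera(name): name is "side" or "top"; returns a dict with "image" (400x640x3 uint8, red, green, blue), "K" (3x3 intrinsics, pixels), "T" (4x4, takes a point from camera to world coordinates). Camera axes: x right, y down, z forward; pixel columns grow to the right and rows downward; lengths in m; the calibration is good to about 2 mm. A picture is of the moment at which its call begins. There is no depth.
- bot.finish_job(): hands the job in; it is judged then, once.
The state is a dict: "time": time; "q": joint angles; "joint_vel": joint speeds; "joint_torque": joint torques, N m; "tool_pos": TCP position; "tcp_rot": TCP orientation; "wrist_force": force on the tool from outside, world axes, zero at the start; "torque": the same for the moment, N m; "width": opening from 0.0 (shut) to 1.0 (fully open); "grip_force": force on a finger pad.
Only numpy, scipy, OpenCV 4.12 (cv2) and the standard library are available. Lean on these libraries where they do the work, as an engineer would, in place of code of your own. Each camera call takes 0.05 s, during which the arm holds its last target. There are 200 camera calls.

## Working session

There is one attempt and no reset: what is moved stays moved. The work goes in short steps, Python scripts to look and compute and a tool call to move; the robot and the scene stay as the last step left them, time stands still between calls to the robot, and variables do not carry over. Pictures are saved under pics/ and viewed, at most 10 in all, crops included, and the job is handed in when it is done.

Besides the shell and the picture viewer there is one more tool, called after "Request:" as a command line: name --argument value ..., lists and objects as JSON in quotes. play_rows: Moves the arm, as the interface text tells. Its arguments: {"type":"object","properties":{"rows":{"type":"array","items":{"type":"array"}},"claw":{"type":"number"},"newtons":{"type":"number"}},"required":["rows"]}

```bash
mkdir -p pics; ls
python3 - <<'E'
from workcell import bot,cams
import cv2,numpy as np
print(bot.read_state())
for n in("top","side"):
    c=cams.read_camera(n); cv2.imwrite(f"pics/{n}0.png",c["image"][:,:,::-1]); np.savez(f"{n}0.npz",**c); print(n,c["K"].round(1).tolist(),c["T"].round(3).tolist())
E
```

```text
pics
{'time': 0.0, 'q': array([ 1.13007362e+00,  2.64752506e-01,  1.60538019e+00, -1.74741961e-05,
        1.27371563e+00, -3.69151316e-02]), 'joint_vel': array([ 0.00151613,  0.00186134, -0.00189225,  0.00098076,  0.00014414,
        0.00176846]), 'joint_torque': array([-2.03748732e-04, -5.15117276e+01, -3.67309141e+01,  1.02756161e-06,
        1.30609958e-02,  7.87416980e-06]), 'tool_pos': array([0.26492336, 0.62003429, 0.22995913]), 'tcp_rot': array([-0.62988664, -3.07726907,  0.00344828]), 'wrist_force': array([0.39705998, 0.13140508, 0.17164917]), 'torque': array([-0.00283188,  0.01240013, -0.00075426]), 'grip_force': 0.0, 'width': 1.0003760365608207}
top [[411.6, 0.0, 324.1], [0.0, 411.6, 200.7], [0.0, 0.0, 1.0]] [[0.02, -0.99, 0.142, 0.396], [-1.0, -0.019, 0.007, -0.109], [-0.004, -0.142, -0.99, 1.067], [0.0, 0.0, 0.0, 1.0]]
side [[371.0, 0.0, 316.6], [0.0, 371.0, 203.8], [0.0, 0.0, 1.0]] [[-0.997, -0.055, 0.055, 0.492], [-0.078, 0.752, -0.654, 0.531], [-0.005, -0.656, -0.754, 0.81], [0.0, 0.0, 0.0, 1.0]]
```

View pics/top0.png

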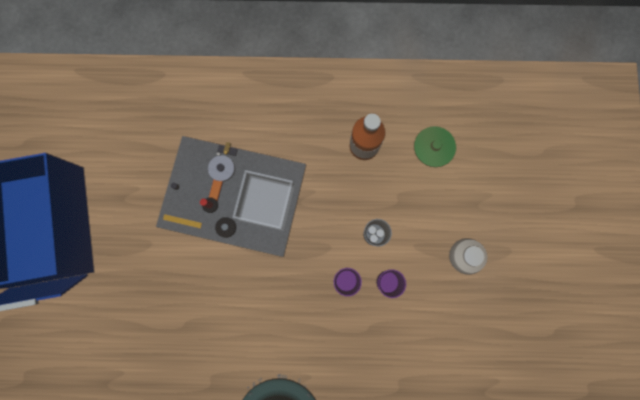

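View pics/side0.png

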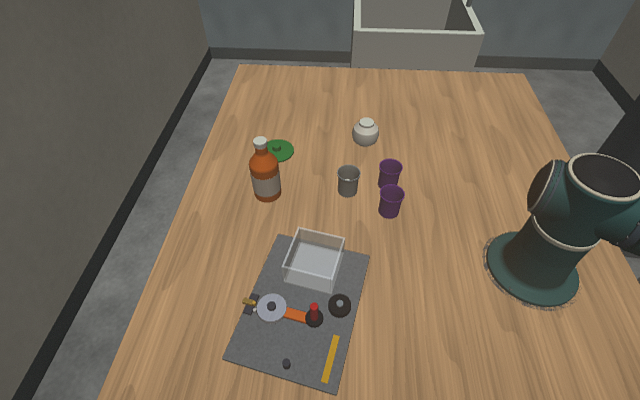

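Top view: pitcher at (377,233) with white tablets, purple look-alikes at (347,282) and (391,283), hopper around (265,201), pivot (220,168), red post (205,203). The side view agrees with this: pitcher at (348,180), hopper at (315,260), post at (314,310).

```bash
cat > h.py <<'E'
import numpy as np,cv2
def ray(c,p,z):
    d=c["T"][:3,:3]@np.linalg.solve(c["K"],[p[0],p[1],1.]); o=c["T"][:3,3]
    return (o+d*(z-o[2])/d[2])
def proj(c,P):
    P=np.atleast_2d(P); q=(P-c["T"][:3,3])@c["T"][:3,:3]; u=q@c["K"].T; return u[:,:2]/u[:,2:]
E
python3 - <<'E'
from h import *
t=np.load("top0.npz");s=np.load("side0.npz")
# plate: grey low saturation region
im=cv2.cvtColor(t["image"],cv2.COLOR_RGB2HSV)
m=np.zeros((400,640),np.uint8); m[110:280,140:325]=(im[110:280,140:325,1]<50)*255
m=cv2.morphologyEx(m,cv2.MORPH_CLOSE,np.ones((15,15)))
cs=max(cv2.findContours(m,0,1)[0],key=cv2.contourArea)
pts=np.array([ray(t,p[0],.012)[:2]*1000 for p in cs],np.float32)
r=cv2.minAreaRect(pts); print("plate",r, cv2.boxPoints(r).round(1).tolist())
for n,p,z in[("pit rim top",(377,233),.075),("hop",(264,201),.05)]: print(n,ray(t,p,z))
# red post in both, side
for n,c in(("top",t),("side",s)):
    h=cv2.cvtColor(c["image"],cv2.COLOR_RGB2HSV).astype(int)
    red=(((h[...,0]<5)|(h[...,0]>174))&(h[...,1]>150)&(h[...,2]>70)).astype(np.uint8)
    k,l,st,ce=cv2.connectedComponentsWithStats(red)
    for i in range(1,k):
        if st[i,4]>10: print(n,"red",st[i],ce[i].round(1))
    for nm,lo,hi in[("purple",130,160),("green",45,75),("orange",6,12),("blue",100,125)]:
        mm=((h[...,0]>=lo)&(h[...,0]<=hi)&(h[...,1]>100)).astype(np.uint8)
        k,l,st,ce=cv2.connectedComponentsWithStats(mm)
        for i in range(1,k):
            if st[i,4]>80: print(n,nm,st[i],ce[i].round(0))
t_=cv2.resize(t["image"][180:300,320:480],None,fx=5,fy=5,interpolation=2)
s_=cv2.resize(s["image"][140:240,310:430],None,fx=5,fy=5,interpolation=2)
cv2.imwrite("pics/ptop.png",t_[:,:,::-1]);cv2.imwrite("pics/pside.png",s_[:,:,::-1])
E
```

```text
plate ((558.4273681640625, 139.9069061279297), (337.8837585449219, 248.32395935058594), 77.98858642578125) [[401.79998779296875, 0.5], [644.7000122070312, -51.20000076293945], [715.0, 279.29998779296875], [472.1000061035156, 331.0]]
pit rim top [ 0.46206451 -0.23050435  0.075     ]
hop [0.53810377 0.04853779 0.05      ]
top red [201 199   6   6  30] [203.5 201.7]
top purple [336 270  21  21 331] [346. 280.]
top purple [378 272  20  21 311] [388. 282.]
top orange [352 117  33  34 691] [367. 136.]
top orange [209 180  13  21 175] [215. 189.]
top blue [    0   153    90   151 11440] [ 40. 227.]
side red [310 303   8   8  51] [313.6 306.3]
side green [267 140  27  22 400] [281. 149.]
side orange [249 147  30  33 690] [263. 164.]
side orange [255 188  26  14 115] [269. 197.]
side orange [283 307  24  17 247] [295. 315.]
```

View pics/ptop.png

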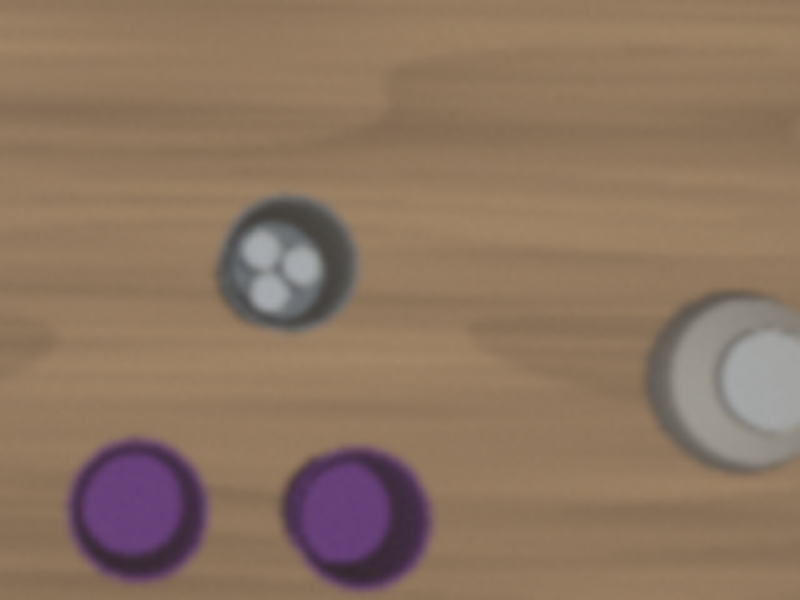

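Request:
play_rows --rows '[[[0,0,-0.2],[0.4,0.4,0]],[[0,0,-0.2],[0.4,0.4,0]],[[0,0,-0.2],[0.4,0.4,0]],[[0,0,-0.2],[0.4,0.4,0]]]' --claw 1

```text
time: 0.43
tool_pos: [0.2667, 0.6208, 0.2816]
tcp_rot: [-0.552, -2.69, 0.344]
wrist_force: [-0.3, -0.1, -1.5]
width: 1.0
grip_force: 0.0
```

Run:
```python
from workcell import bot
s=bot.read_state();print({k:s[k].round(4).tolist() for k in("q","tool_pos","tcp_rot")})
```

```text
{'q': [0.998, 0.4747, 1.2931, 0.2582, 1.7413, -0.1716], 'tool_pos': [0.2667, 0.6208, 0.2816], 'tcp_rot': [-0.552, -2.6903, 0.3437]}
```

```bash
cat > kin.py <<'E'
import numpy as np
from scipy.spatial.transform import Rotation as R
def ori(q,s=(1,1,1)):
    return R.from_euler('Z',q[0])*R.from_euler('Y',q[1]+q[2])*R.from_euler('Z',s[0]*q[3])*R.from_euler('Y',q[4])*R.from_euler('Z',s[1]*q[5]+s[2])
E
python3 - <<'E'
from h import *; from kin import *
Q=[([1.13007,.26475,1.60538,0,1.27372,-.0369],[-.62988,-3.07727,.00345]),([0.998,.4747,1.2931,.2582,1.7413,-.1716],[-.552,-2.6903,.3437])]
for a in(1,-1):
  for b in(1,-1):
    for o in(0,np.pi/2,np.pi,-np.pi/2): print(a,b,round(o,2),[round((ori(q,(a,b,o)).inv()*R.from_rotvec(r)).magnitude(),3) for q,r in Q])
t=np.load("top0.npz");s=np.load("side0.npz")
print(proj(t,[[.5276,.1873,.09],[.462,-.2305,.075]]),proj(s,[[.5276,.1873,.09],[.462,-.2305,.075]]))
for z in(.08,.09): print(ray(s,(314,303),z))
for p in ((346,280),(388,282)):print(ray(t,p,.06))
E
```

```text
1 1 0 [1.571, 1.571]
1 1 1.57 [0.0, 0.0]
1 1 3.14 [1.571, 1.571]
1 1 -1.57 [3.142, 3.142]
1 -1 0 [1.497, 1.228]
1 -1 1.57 [0.074, 0.343]
1 -1 3.14 [1.645, 1.914]
1 -1 -1.57 [3.068, 2.798]
-1 1 0 [1.571, 1.55]
-1 1 1.57 [0.0, 0.516]
-1 1 3.14 [1.571, 1.718]
-1 1 -1.57 [3.142, 3.055]
-1 -1 0 [1.497, 1.235]
-1 -1 1.57 [0.074, 0.665]
-1 -1 3.14 [1.645, 2.044]
-1 -1 -1.57 [3.068, 2.723]
[[203.59358154 201.89206715]
 [376.99815138 233.0267973 ]] [[314.45878252 305.99781299]
 [349.63962772 172.51992261]]
[0.52961181 0.17583357 0.08      ]
[0.52910262 0.18070086 0.09      ]
[ 0.34869428 -0.15801766  0.06      ]
[ 0.34597224 -0.25892127  0.06      ]
```

Request:
play_rows --rows '[[[0,-0.2,0.2],[0.5,0,0.3]],[[0,-0.4,0.2],[0.5,0,0.3]],[[0,-0.4,0.2],[0.5,0,0.3]],[[0,-0.4,0.2],[0.5,0,0.3]],[[0,-0.4,0.2],[0.5,0,0.3]]]'

```text
time: 0.85
tool_pos: [0.2117, 0.5222, 0.2625]
tcp_rot: [-0.744, -2.461, 0.92]
wrist_force: [1.0, 0.0, -0.8]
width: 0.998
grip_force: 0.0
```

Run:
```python
from workcell import bot
s=bot.read_state();print({k:s[k].round(4).tolist() for k in("q","tool_pos","tcp_rot")})
```

```text
{'q': [1.0142, 0.5307, 1.3755, 0.2271, 2.0003, 0.0422], 'tool_pos': [0.2117, 0.5222, 0.2625], 'tcp_rot': [-0.7441, -2.4615, 0.9202]}
```

```bash
cat >> kin.py <<'E'
S=(1,1,np.pi/2)
D=[([1.13007,.26475,1.60538,0,1.27372,-.0369],[.26492,.62003,.22996]),([0.998,.4747,1.2931,.2582,1.7413,-.1716],[.2667,.6208,.2816]),([1.0142,.5307,1.3755,.2271,2.0003,.0422],[.2117,.5222,.2625])]
def pos(q,p):
    h,a1,L2,a3,L3,L6=p
    f=lambda th,x,z: np.array([x*np.cos(th)+z*np.sin(th),0,-x*np.sin(th)+z*np.cos(th)])
    v=np.array([a1,0,h])+f(q[1],0,L2)+f(q[1]+q[2],a3,L3)
    return R.from_euler('Z',q[0]).apply(v)+ori(q,S).apply([0,0,L6])
E
python3 - <<'E'
from kin import *; from scipy.optimize import least_squares as ls
f=lambda p:np.concatenate([pos(q,p)-x for q,x in D])
r=ls(f,[.3,0,.4,0,.4,.2]);print(r.x.round(4),(f(r.x)*1e3).round(1),np.linalg.svd(r.jac)[1])
g=lambda p:f([p[0],0,p[1],0,p[2],p[3]])
r=ls(g,[.3,.4,.4,.2]);print(r.x.round(4),(g(r.x)*1e3).round(1))
E
```

```text
[-0.0656 -0.181   0.7903 -0.1805  0.6236  0.4556] [ 22.5 -10.6   0.1  -2.    1.3  -0.    2.4  -1.5  -0.1] [3.42337912 2.44895988 0.50862617 0.12934524 0.07170444 0.0499864 ]
[0.1383 0.6936 0.5164 0.4239] [ 22.6 -10.5   1.7   8.9   3.3  -9.4   4.4 -10.7   7.7]
```

Run:
```python
from kin import *
def des(az,el,roll=0,s=1):
    z=np.array([np.cos(el)*np.cos(az),np.cos(el)*np.sin(az),-np.sin(el)]); y=s*np.array([-np.sin(az),np.cos(az),0.])
    return R.from_matrix(np.c_[np.cross(y,z),y,z])*R.from_euler('Z',roll)
def wr(Rd,q1,q23):
    e=((R.from_euler('Z',q1)*R.from_euler('Y',q23)).inv()*Rd).as_euler('ZYZ'); e[2]-=np.pi/2
    return ((e+np.pi)%(2*np.pi)-np.pi).round(2)
d=np.deg2rad
for s in(1,-1):
  for q23 in(1.7,2.1):
    for az in (90,105): print("grasp",s,q23,az,wr(des(d(az),d(40),0,s),-.69,q23), des(d(az),d(40),0,s).as_rotvec().round(3))
    for ro in(-150,-90,0,90,150):print("pour",s,q23,ro,wr(des(d(90),d(5),d(ro),s),-.35,q23),"mouth",(des(d(90),d(5),d(ro),s)*des(d(90),d(40),0,s).inv()).apply([0,0,1]).round(2))
```

```text
grasp 1 1.7 90 [0.7  1.98 2.56] [-1.702  1.702  0.794]
grasp 1 1.7 105 [0.55 2.14 2.32] [-1.95   1.497  0.909]
pour 1 1.7 -150 [1.43 1.9  0.36] mouth [-0.38 -0.7  -0.6 ]
pour 1 1.7 -90 [1.43 1.9  1.4 ] mouth [-0.77 -0.64  0.06]
pour 1 1.7 0 [1.43 1.9  2.97] mouth [-0.   -0.57  0.82]
pour 1 1.7 90 [ 1.43  1.9  -1.74] mouth [ 0.77 -0.64  0.06]
pour 1 1.7 150 [ 1.43  1.9  -0.69] mouth [ 0.38 -0.7  -0.6 ]
grasp 1 2.1 90 [0.64 1.67 2.3 ] [-1.702  1.702  0.794]
grasp 1 2.1 105 [0.47 1.79 2.11] [-1.95   1.497  0.909]
pour 1 2.1 -150 [ 1.31  1.82 -0.05] mouth [-0.38 -0.7  -0.6 ]
pour 1 2.1 -90 [1.31 1.82 0.99] mouth [-0.77 -0.64  0.06]
pour 1 2.1 0 [1.31 1.82 2.56] mouth [-0.   -0.57  0.82]
pour 1 2.1 90 [ 1.31  1.82 -2.15] mouth [ 0.77 -0.64  0.06]
pour 1 2.1 150 [ 1.31  1.82 -1.1 ] mouth [ 0.38 -0.7  -0.6 ]
grasp -1 1.7 90 [ 0.7   1.98 -0.58] [-1.702 -1.702 -0.794]
grasp -1 1.7 105 [ 0.55  2.14 -0.82] [-1.439 -1.876 -0.671]
pour -1 1.7 -150 [ 1.43  1.9  -2.79] mouth [-0.38 -0.7  -0.6 ]
pour -1 1.7 -90 [ 1.43  1.9  -1.74] mouth [-0.77 -0.64  0.06]
pour -1 1.7 0 [ 1.43  1.9  -0.17] mouth [-0.   -0.57  0.82]
pour -1 1.7 90 [1.43 1.9  1.4 ] mouth [ 0.77 -0.64  0.06]
pour -1 1.7 150 [1.43 1.9  2.45] mouth [ 0.38 -0.7  -0.6 ]
grasp -1 2.1 90 [ 0.64  1.67 -0.84] [-1.702 -1.702 -0.794]
grasp -1 2.1 105 [ 0.47  1.79 -1.03] [-1.439 -1.876 -0.671]
pour -1 2.1 -150 [1.31 1.82 3.09] mouth [-0.38 -0.7  -0.6 ]
pour -1 2.1 -90 [ 1.31  1.82 -2.15] mouth [-0.77 -0.64  0.06]
pour -1 2.1 0 [ 1.31  1.82 -0.58] mouth [-0.   -0.57  0.82]
pour -1 2.1 90 [1.31 1.82 0.99] mouth [ 0.77 -0.64  0.06]
pour -1 2.1 150 [1.31 1.82 2.04] mouth [ 0.38 -0.7  -0.6 ]
```

```bash
cat >> kin.py <<'E'
def des(az,el,roll=0,s=-1):
    az,el,roll=np.deg2rad([az,el,roll])
    z=np.array([np.cos(el)*np.cos(az),np.cos(el)*np.sin(az),-np.sin(el)]); y=s*np.array([-np.sin(az),np.cos(az),0.])
    return R.from_matrix(np.c_[np.cross(y,z),y,z])*R.from_euler('Z',roll)
def go(*wps):
    "print shift/turn (scaled) from present pose to each (pos,rot)"
    from workcell import bot
    s=bot.read_state(); R0=R.from_rotvec(s["tcp_rot"]); p0=s["tool_pos"]
    print("t",round(s["time"],2),"q",s["q"].round(3).tolist(),"p",p0.round(4).tolist(),"r",s["tcp_rot"].round(4).tolist(),"F",s["wrist_force"].round(1).tolist(),"w",round(s["width"],3),"g",round(s["grip_force"],1))
    for p,Rd in wps:
        Rd=Rd or R0
        sh=R0.inv().apply(np.array(p)-p0)/.25; tu=(R0.inv()*Rd).as_rotvec()/(np.pi/4)
        print([sh.round(3).tolist(),tu.round(3).tolist()],"rows>=%.1f"%max(np.linalg.norm(sh)*6,np.linalg.norm(tu)*45/7.16))
E
python3 - <<'E'
from kin import *; from h import *
t=np.load("top0.npz")
print("ball",ray(t,(469,256),.045),"bottle top",ray(t,(372,122),.2),"bot base",ray(t,(365,145),.03),"lid",ray(t,(435,147),.0))
D=des(100,38)
go(([.35,.30,.36],D),([.40,.25,.36],D))
E
```

```text
ball [ 0.41195907 -0.46020545  0.045     ] bottle top [ 0.69607652 -0.20386184  0.2       ] bot base [ 0.69255408 -0.20459976  0.03      ] lid [ 0.69907903 -0.39389637  0.        ]
t 0.85 q [1.014, 0.531, 1.376, 0.227, 2.0, 0.042] p [0.2117, 0.5222, 0.2625] r [-0.7441, -2.4615, 0.9202] F [1.0, 0.0, -0.8] w 0.998 g 0.0
[[-0.895, -0.652, -0.148], [-1.409, 1.179, 0.442]] rows>=11.9
[[-1.171, -0.713, -0.161], [-1.409, 1.179, 0.442]] rows>=11.9
```

Request:
play_rows --rows '[[[-0.45,-0.33,-0.08],[-0.45,0.38,0.14]],[[-0.45,-0.33,-0.08],[-0.45,0.38,0.14]],[[-0.45,-0.33,-0.08],[-0.45,0.38,0.14]],[[-0.45,-0.33,-0.08],[-0.45,0.38,0.14]],[[-0.9,-0.65,-0.15],[-0.9,0.75,0.28]],[[-0.9,-0.65,-0.15],[-0.9,0.75,0.28]],[[-0.9,-0.65,-0.15],[-0.9,0.75,0.28]],[[-0.9,-0.65,-0.15],[-0.9,0.75,0.28]],[[-0.9,-0.65,-0.15],[-0.9,0.75,0.28]]]'

```text
time: 1.6
tool_pos: [0.3542, 0.2961, 0.3643]
tcp_rot: [-1.313, -2.149, -0.184]
wrist_force: [-0.1, 0.3, -0.1]
width: 0.998
grip_force: 0.0
```

Run:
```python
from kin import *
D=des(100,38)
go(([.42,.10,.38],D),([.485,-.1,.36],D))
```

```text
t 1.6 q [0.247, -0.059, 1.838, 0.534, 1.707, -0.246] p [0.3542, 0.2961, 0.3643] r [-1.3133, -2.1487, -0.1844] F [-0.1, 0.3, -0.1] w 0.998 g 0.0
[[-0.648, -0.181, -0.486], [-0.488, 0.419, 0.168]] rows>=5.0
[[-1.386, -0.345, -0.863], [-0.488, 0.419, 0.168]] rows>=10.0
```

Request:
play_rows --rows '[[[-0.97,-0.25,-0.65],[-0.49,0.42,0.17]],[[-0.97,-0.25,-0.65],[-0.49,0.42,0.17]],[[-0.97,-0.25,-0.65],[-0.49,0.42,0.17]],[[-0.97,-0.25,-0.65],[-0.49,0.42,0.17]],[[-0.97,-0.25,-0.65],[-0.49,0.42,0.17]],[[-0.97,-0.25,-0.65],[-0.49,0.42,0.17]],[[-0.97,-0.25,-0.65],[-0.49,0.42,0.17]],[[-0.97,-0.25,-0.65],[-0.49,0.42,0.17]]]'

```text
time: 2.27
tool_pos: [0.4519, 0.0135, 0.3683]
tcp_rot: [-1.508, -1.797, -0.724]
wrist_force: [0.1, 0.1, 1.3]
width: 1.001
grip_force: 0.0
```

Run:
```python
from kin import *
D=des(100,38)
go(([.485,-.23,.33],D),([.485,-.363,.30],D))
```

```text
t 2.27 q [-0.514, 0.049, 1.842, 0.678, 1.859, -0.701] p [0.4519, 0.0135, 0.3683] r [-1.5077, -1.7969, -0.7237] F [0.1, 0.1, 1.3] w 1.001 g 0.0
[[-0.728, -0.041, -0.676], [-0.009, 0.006, -0.004]] rows>=6.0
[[-1.147, -0.135, -1.013], [-0.009, 0.006, -0.004]] rows>=9.2
```

Request:
play_rows --rows '[[[-0.98,-0.1,-0.88],[0,0,0]],[[-0.98,-0.1,-0.88],[0,0,0]],[[-0.98,-0.1,-0.88],[0,0,0]],[[-0.98,-0.1,-0.88],[0,0,0]],[[-0.98,-0.1,-0.88],[0,0,0]],[[-0.98,-0.1,-0.88],[0,0,0]],[[-0.98,-0.1,-0.88],[0,0,0]],[[-0.98,-0.1,-0.88],[0,0,0]],[[-0.98,-0.1,-0.88],[0,0,0]],[[-0.98,-0.1,-0.88],[0,0,0]]]'

```text
time: 3.1
tool_pos: [0.4838, -0.3065, 0.3097]
tcp_rot: [-1.502, -1.794, -0.723]
wrist_force: [-0.3, 0.4, -0.5]
width: 1.003
grip_force: 0.0
```

Run:
```python
from kin import *
D=des(100,38); z=D.as_matrix()[:,2]; g=np.array([.462,-.2305,.042])+.022*z
go((g-.17*z,D),(g-.08*z,D),(g,D))
```

```text
t 3.1 q [-0.854, 0.505, 1.38, 0.464, 2.046, -0.99] p [0.4838, -0.3065, 0.3097] r [-1.5016, -1.7944, -0.7228] F [-0.3, 0.4, -0.5] w 1.003 g 0.0
[[-0.65, -0.028, 0.315], [-0.014, -0.0, -0.003]] rows>=4.3
[[-0.651, -0.024, 0.675], [-0.014, -0.0, -0.003]] rows>=5.6
[[-0.651, -0.021, 0.995], [-0.014, -0.0, -0.003]] rows>=7.1
```

Request:
play_rows --rows '[[[-0.3,0,0],[0,0,0]],[[-0.65,-0.03,0.31],[-0.01,0,0]],[[-0.65,-0.03,0.31],[-0.01,0,0]],[[-0.65,-0.03,0.31],[-0.01,0,0]],[[-0.65,-0.03,0.31],[-0.01,0,0]],[[-0.65,-0.025,0.55],[-0.014,0,0]],[[-0.65,-0.025,0.67],[-0.014,0,0]],[[-0.65,-0.025,0.67],[-0.014,0,0]],[[-0.65,-0.025,0.67],[-0.014,0,0]]]'

```text
time: 3.85
tool_pos: [0.4682, -0.2712, 0.0802]
tcp_rot: [-1.503, -1.792, -0.732]
wrist_force: [-0.6, 0.4, -0.8]
width: 0.998
grip_force: 0.0
```

Run:
```python
from kin import *; from workcell import cams; import cv2
D=des(100,38); z=D.as_matrix()[:,2]; g=np.array([.462,-.2305,.042])+.022*z
go((g,D))
a=cams.read_camera("top")["image"][170:310,300:500];b=cams.read_camera("side")["image"][100:240,280:480]
cv2.imwrite("pics/g1.png",cv2.resize(np.vstack([a,b]),None,fx=2.1,fy=2.1)[:,:,::-1])
```

```text
t 3.85 q [-0.842, 0.66, 1.604, 0.429, 1.698, -1.149] p [0.4682, -0.2712, 0.0802] r [-1.5028, -1.7918, -0.7323] F [-0.6, 0.4, -0.8] w 0.998 g 0.0
[[-0.02, 0.005, 0.312], [-0.006, -0.005, -0.002]] rows>=1.9
```

View pics/g1.png

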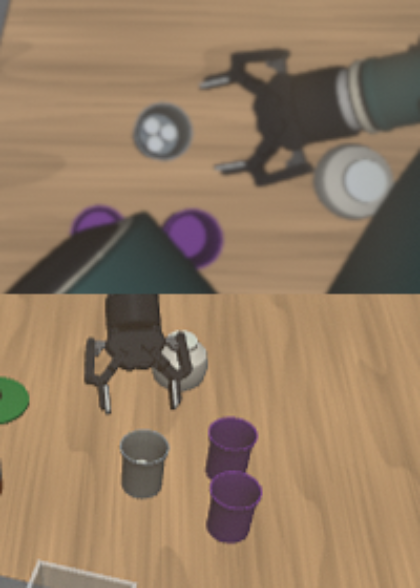

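The pitcher (crop 162,131) is centred between the two fingertips, and the hand is clear of the ball and the purple cups. I'll advance and grip.

Request:
play_rows --rows '[[[-0.01,0.003,0.16],[0,0,0]],[[-0.02,0.005,0.25],[0,0,0]],[[-0.02,0.005,0.31],[0,0,0]],[[-0.02,0.005,0.31],[0,0,0]],[[-0.02,0.005,0.31],[0,0,0]]]'

```text
time: 4.37
tool_pos: [0.4613, -0.2193, 0.0302]
tcp_rot: [-1.509, -1.797, -0.734]
wrist_force: [1.0, -0.1, 0.3]
width: 0.999
grip_force: 0.0
```

Request:
play_rows --rows '[[[0,0,0],[0,0,0]],[[0,0,0],[0,0,0]],[[0,0,0],[0,0,0]],[[0,0,0],[0,0,0]],[[0,0,0],[0,0,0]],[[0,0,0],[0,0,0]],[[0,0,0],[0,0,0]],[[0,0,0],[0,0,0]],[[0,0,0],[0,0,0]],[[0,0,0],[0,0,0]]]' --claw -1 --newtons 60

```text
time: 5.2
tool_pos: [0.4617, -0.2202, 0.0307]
tcp_rot: [-1.511, -1.797, -0.735]
wrist_force: [0.9, -2.6, 6.0]
width: 0.671
grip_force: 63.6
```

Run:
```python
from kin import *; from workcell import bot
s=bot.read_state(); p=s["tool_pos"]; print(s["torque"])
go((p+[0,0,.15],des(100,30)),(p+[0,0,.15],des(95,20)))
```

```text
[ 0.00552982 -0.04691896 -0.02782904]
t 5.2 q [-0.802, 0.662, 1.716, 0.458, 1.574, -1.173] p [0.4617, -0.2202, 0.0307] r [-1.5109, -1.7973, -0.7351] F [0.9, -2.6, 6.0] w 0.671 g 63.6
[[0.472, 0.001, -0.371], [0.003, 0.182, -0.0]] rows>=3.6
[[0.472, 0.001, -0.371], [-0.094, 0.404, 0.054]] rows>=3.6
```

Request:
play_rows --rows '[[[0.08,0,-0.06],[0,0,0]],[[0.16,0,-0.12],[0,0,0]],[[0.24,0,-0.18],[0,0.02,0]],[[0.32,0,-0.25],[0,0.06,0]],[[0.4,0,-0.31],[0,0.12,0]],[[0.48,0,-0.37],[0,0.18,0]],[[0.54,0,-0.43],[0,0.18,0]],[[0.6,0,-0.48],[0,0.18,0]],[[0.6,0,-0.48],[0,0.18,0]],[[0.6,0,-0.48],[0,0.18,0]]]'

```text
time: 6.03
tool_pos: [0.4614, -0.2213, 0.2211]
tcp_rot: [-1.423, -1.693, -0.819]
wrist_force: [0.4, 0.2, -3.5]
width: 0.663
grip_force: 64.5
```

Run:
```python
from kin import *; from workcell import bot
# grasp orientation memory -> mouth direction in tool frame
m=R.from_rotvec([-1.5109,-1.7973,-.7351]).inv().apply([0,0,1]); print("m tool",m)
H=np.array([.5385,.047,0])
for az in(90,100):
  for el in(5,15):
    for ro in(90,110,130,150):
      D=des(az,el,ro); mw=D.apply(m); z=D.apply([0,0,1])
      lo=np.array([0,0,-1])-mw*(-mw[2]); lo/=np.linalg.norm(lo)
      print(az,el,ro,"mouth",mw.round(2),"tilt",np.degrees(np.arccos(mw[2])).round(),"lip rel grasp",((.033*mw+.034*lo)*1e3).round(), "mouthctr",(33*mw).round())
D=des(95,15)
go(([.53,-.05,.25],D))
```

```text
m tool [ 0.7860191   0.00108134 -0.61820127]
90 5 90 mouth [ 0.79 -0.62  0.05] tilt 87.0 lip rel grasp [ 27. -21. -32.] mouthctr [ 26. -20.   2.]
90 5 110 mouth [ 0.74 -0.64 -0.21] tilt 102.0 lip rel grasp [ 19. -16. -40.] mouthctr [ 24. -21.  -7.]
90 5 130 mouth [ 0.6  -0.66 -0.45] tilt 117.0 lip rel grasp [ 10. -10. -45.] mouthctr [ 20. -22. -15.]
90 5 150 mouth [ 0.39 -0.68 -0.62] tilt 129.0 lip rel grasp [  2.  -4. -47.] mouthctr [ 13. -22. -21.]
90 15 90 mouth [ 0.79 -0.6   0.16] tilt 81.0 lip rel grasp [ 30. -23. -28.] mouthctr [ 26. -20.   5.]
90 15 110 mouth [ 0.74 -0.67 -0.1 ] tilt 96.0 lip rel grasp [ 22. -20. -37.] mouthctr [ 24. -22.  -3.]
90 15 130 mouth [ 0.6  -0.73 -0.33] tilt 109.0 lip rel grasp [ 13. -15. -43.] mouthctr [ 20. -24. -11.]
90 15 150 mouth [ 0.39 -0.77 -0.5 ] tilt 120.0 lip rel grasp [  5. -10. -46.] mouthctr [ 13. -26. -16.]
100 5 90 mouth [ 0.88 -0.47  0.05] tilt 87.0 lip rel grasp [ 31. -16. -32.] mouthctr [ 29. -16.   2.]
100 5 110 mouth [ 0.84 -0.5  -0.21] tilt 102.0 lip rel grasp [ 21. -13. -40.] mouthctr [ 28. -17.  -7.]
100 5 130 mouth [ 0.71 -0.55 -0.45] tilt 117.0 lip rel grasp [ 11.  -9. -45.] mouthctr [ 23. -18. -15.]
100 5 150 mouth [ 0.5  -0.6  -0.62] tilt 129.0 lip rel grasp [  3.  -3. -47.] mouthctr [ 17. -20. -21.]
100 15 90 mouth [ 0.88 -0.45  0.16] tilt 81.0 lip rel grasp [ 34. -17. -28.] mouthctr [ 29. -15.   5.]
100 15 110 mouth [ 0.84 -0.53 -0.1 ] tilt 96.0 lip rel grasp [ 25. -16. -37.] mouthctr [ 28. -17.  -3.]
100 15 130 mouth [ 0.72 -0.61 -0.33] tilt 109.0 lip rel grasp [ 15. -13. -43.] mouthctr [ 24. -20. -11.]
100 15 150 mouth [ 0.52 -0.69 -0.5 ] tilt 120.0 lip rel grasp [  7.  -9. -46.] mouthctr [ 17. -23. -16.]
t 6.03 q [-0.824, 0.51, 1.623, 0.524, 1.925, -1.058] p [0.4614, -0.2213, 0.2211] r [-1.4231, -1.6926, -0.8185] F [0.4, 0.2, -3.5] w 0.663 g 64.5
[[0.415, 0.388, 0.485], [-0.101, 0.337, 0.042]] rows>=4.5
```

Run:
```python
from kin import *
go(([.517,.0,.24],des(92,12)),([.517,.084,.23],des(92,12)))
```

```text
t 6.03 q [-0.824, 0.51, 1.623, 0.524, 1.925, -1.058] p [0.4614, -0.2213, 0.2211] r [-1.4231, -1.6926, -0.8185] F [0.4, 0.2, -3.5] w 0.663 g 64.5
[[0.484, 0.371, 0.683], [-0.165, 0.403, 0.063]] rows>=5.5
[[0.616, 0.429, 0.989], [-0.165, 0.403, 0.063]] rows>=7.5
```

Request:
play_rows --rows '[[[0.06,0.04,0.09],[0,0,0]],[[0.12,0.09,0.18],[0,0.1,0]],[[0.18,0.13,0.28],[-0.05,0.1,0.02]],[[0.24,0.18,0.38],[-0.05,0.2,0.02]],[[0.3,0.22,0.48],[-0.1,0.3,0.04]],[[0.36,0.27,0.58],[-0.1,0.3,0.04]],[[0.42,0.32,0.68],[-0.16,0.4,0.06]],[[0.48,0.36,0.78],[-0.16,0.4,0.06]],[[0.54,0.4,0.88],[-0.16,0.4,0.06]],[[0.59,0.42,0.95],[-0.16,0.4,0.06]],[[0.62,0.43,0.99],[-0.16,0.4,0.06]],[[0.62,0.43,0.99],[-0.16,0.4,0.06]],[[0.62,0.43,0.99],[-0.16,0.4,0.06]]]'

```text
time: 7.12
tool_pos: [0.5159, 0.0861, 0.2308]
tcp_rot: [-1.329, -1.382, -1.074]
wrist_force: [0.2, -0.4, -3.7]
width: 0.667
grip_force: 64.7
```

Run:
```python
from kin import *
go(([.517,.084,.156],des(92,5,0)),([.517,.084,.156],des(92,5,40)),([.517,.084,.156],des(92,5,80)))
```

```text
t 7.12 q [-0.489, 0.412, 1.987, 1.032, 1.754, -0.934] p [0.5159, 0.0861, 0.2308] r [-1.3286, -1.3818, -1.0743] F [0.2, -0.4, -3.7] w 0.667 g 64.7
[[-0.294, 0.005, 0.054], [-0.008, 0.155, -0.001]] rows>=1.8
[[-0.294, 0.005, 0.054], [0.046, 0.151, 0.886]] rows>=5.7
[[-0.294, 0.005, 0.054], [0.101, 0.134, 1.774]] rows>=11.2
```

Request:
play_rows --rows '[[[-0.1,0,0.02],[0,0.05,0]],[[-0.2,0,0.04],[0,0.1,0.1]],[[-0.29,0.005,0.054],[0.02,0.15,0.25]],[[-0.29,0.005,0.054],[0.02,0.15,0.4]],[[-0.29,0.005,0.054],[0.03,0.15,0.55]],[[-0.29,0.005,0.054],[0.04,0.15,0.7]],[[-0.29,0.005,0.054],[0.046,0.15,0.88]],[[-0.29,0.005,0.054],[0.046,0.15,0.88]],[[-0.29,0.005,0.054],[0.046,0.15,0.88]]]'

```text
time: 7.87
tool_pos: [0.5182, 0.0827, 0.1575]
tcp_rot: [-1.525, -0.75, -0.641]
wrist_force: [0.0, -0.6, -3.6]
width: 0.67
grip_force: 64.7
```

Run:
```python
from kin import *; from workcell import cams; import cv2
go(([.517,.084,.156],des(92,5,80)),([.517,.084,.156],des(92,5,120)))
c=cams.read_camera("side")["image"][130:380,200:450]; a=cams.read_camera("top")["image"][100:280,150:400]
cv2.imwrite("pics/p1.png",cv2.resize(np.vstack([a,c]),None,fx=1.35,fy=1.35)[:,:,::-1])
```

```text
t 7.87 q [-0.504, 0.613, 1.976, 1.061, 1.764, -0.403] p [0.5182, 0.0827, 0.1575] r [-1.525, -0.7496, -0.6408] F [0.0, -0.6, -3.6] w 0.67 g 64.7
[[-0.007, -0.0, 0.006], [0.003, -0.002, 0.9]] rows>=5.7
[[-0.007, -0.0, 0.006], [0.002, -0.003, 1.789]] rows>=11.2
```

View pics/p1.png

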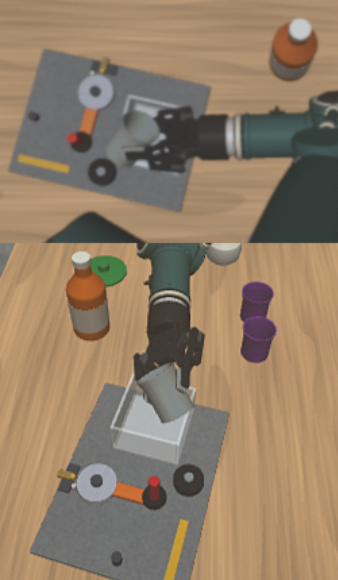

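The pitcher is held over the hopper (side crop 165,400), with its mouth tipping towards +x inside the hopper walls. I'll carry on with a slow roll.

Request:
play_rows --rows '[[[0,0,0],[0,0,0.15]],[[0,0,0],[0,0,0.3]],[[0,0,0],[0,0,0.4]],[[0,0,0],[0,0,0.5]],[[0,0,0],[0,0,0.6]],[[0,0,0],[0,0,0.67]],[[0,0,0],[0,0,0.74]],[[0,0,0],[0,0,0.8]],[[0,0,0],[0,0,0.85]],[[0,0,0],[0,0,0.9]]]'

```text
time: 8.8
tool_pos: [0.5179, 0.0837, 0.1581]
tcp_rot: [-1.651, -0.171, -0.106]
wrist_force: [0.4, 0.3, -3.3]
width: 0.665
grip_force: 64.7
```

Request:
play_rows --rows '[[[0,0,0],[0,0,0.04]],[[0,0,0],[0,0,0.08]],[[0,0,0],[0,0,0.12]],[[0,0,0],[0,0,0.17]],[[0,0,0],[0,0,0.22]],[[0,0,0],[0,0,0.27]],[[0,0,0],[0,0,0.32]],[[0,0,0],[0,0,0.37]],[[0,0,0],[0,0,0.42]],[[0,0,0],[0,0,0.47]],[[0,0,0],[0,0,0.52]],[[0,0,0],[0,0,0.58]],[[0,0,0],[0,0,0.64]],[[0,0,0],[0,0,0.7]],[[0,0,0],[0,0,0.77]],[[0,0,0],[0,0,0.84]],[[0,0,0],[0,0,0.92]],[[0,0,0],[0,0,1]],[[0,0,0],[0,0,1]],[[0,0,0],[0,0,1]]]'

```text
time: 10.47
tool_pos: [0.5179, 0.0837, 0.1581]
tcp_rot: [-1.613, 0.478, 0.487]
wrist_force: [-0.2, -0.1, -2.9]
width: 0.667
grip_force: 64.7
```

Request:
play_rows --rows '[[[0,0,0],[0,0,0.15]],[[0,0,0],[0,0,0.3]],[[0,0,0],[0,0,0.45]],[[0,0,0],[0,0,0.55]],[[0,0,0],[0,0,0.55]],[[0,0,0],[0,0,0.55]],[[0,0,0],[0,0,0.55]],[[0,0,0],[0,0,0.55]],[[0,0,0],[0,0,0.55]]]'

```text
time: 11.22
tool_pos: [0.5178, 0.0839, 0.158]
tcp_rot: [-1.509, 0.834, 0.81]
wrist_force: [-0.1, 0.2, -1.9]
width: 0.672
grip_force: 64.7
```

Run:
```python
from kin import *; from workcell import cams; import cv2
go()
c=cams.read_camera("side")["image"][200:350,230:400]; a=cams.read_camera("top")["image"][120:260,200:370]
cv2.imwrite("pics/p2.png",cv2.resize(np.vstack([a,c]),None,fx=2,fy=2)[:,:,::-1])
```

```text
t 11.22 q [-0.502, 0.612, 1.976, 1.061, 1.765, 1.522] p [0.5178, 0.0839, 0.158] r [-1.5086, 0.8339, 0.8103] F [-0.1, 0.2, -1.9] w 0.672 g 64.7
```

View pics/p2.png

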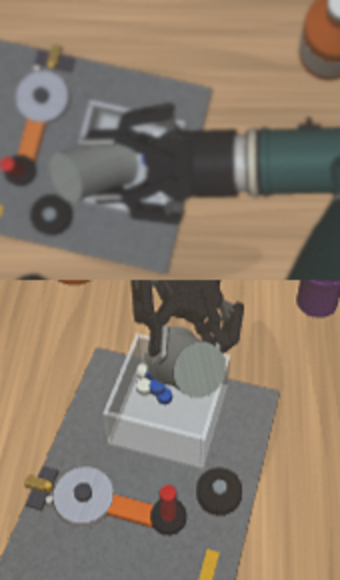

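In the side view, two white and two blue tablets lie in the hopper (crop 150,385). The top view shows a blue one still at the pitcher mouth (143,162), so I'll roll further with the palm raised.

Run:
```python
from kin import *
m=[.786,.001,-.618]
for el,ro in((5,150),(12,160),(18,172)):
  print(el,ro,des(92,el,ro).apply(m).round(2))
go(([.517,.094,.162],des(92,12,160)),([.517,.094,.166],des(92,18,172)))
```

```text
5 150 [ 0.42 -0.66 -0.62]
12 160 [ 0.29 -0.75 -0.59]
18 172 [ 0.14 -0.82 -0.55]
t 11.32 q [-0.502, 0.612, 1.976, 1.061, 1.765, 1.523] p [0.5178, 0.0839, 0.158] r [-1.5085, 0.8343, 0.8108] F [0.5, -0.0, -2.0] w 0.667 g 64.7
[[-0.018, -0.008, 0.039], [-0.067, 0.14, 0.225]] rows>=1.7
[[-0.031, -0.016, 0.037], [-0.096, 0.274, 0.49]] rows>=3.6
```

Request:
play_rows --rows '[[[-0.02,-0.01,0.04],[-0.07,0.14,0.22]],[[-0.02,-0.01,0.04],[-0.07,0.14,0.22]],[[-0.03,-0.016,0.037],[-0.1,0.27,0.49]],[[-0.03,-0.016,0.037],[-0.1,0.27,0.49]],[[-0.03,-0.016,0.037],[-0.1,0.27,0.49]],[[-0.02,-0.01,0.04],[-0.07,0.14,0.34]],[[-0.03,-0.016,0.037],[-0.1,0.27,0.49]],[[-0.02,-0.01,0.04],[-0.07,0.14,0.34]],[[-0.03,-0.016,0.037],[-0.1,0.27,0.49]],[[-0.03,-0.016,0.037],[-0.1,0.27,0.49]],[[-0.03,-0.016,0.037],[-0.1,0.27,0.49]],[[-0.03,-0.016,0.037],[-0.1,0.27,0.49]]]'

```text
time: 12.32
tool_pos: [0.5175, 0.0937, 0.1667]
tcp_rot: [-1.544, 1.287, 0.98]
wrist_force: [0.2, 0.5, -1.3]
width: 0.666
grip_force: 64.7
```

Run:
```python
from kin import *; from workcell import cams,bot; import cv2
go(); print([bot.read_state()["wrist_force"].round(2)])
c=cams.read_camera("side")["image"][200:300,260:360]; a=cams.read_camera("top")["image"][150:250,230:330]
cv2.imwrite("pics/p3.png",cv2.resize(np.hstack([a,c]),None,fx=4,fy=4)[:,:,::-1])
```

```text
t 12.32 q [-0.463, 0.451, 2.006, 0.989, 1.623, 2.017] p [0.5175, 0.0937, 0.1667] r [-1.5439, 1.2868, 0.9799] F [0.2, 0.5, -1.3] w 0.666 g 64.7
[array([ 0.21,  0.55, -1.33])]
```

View pics/p3.png

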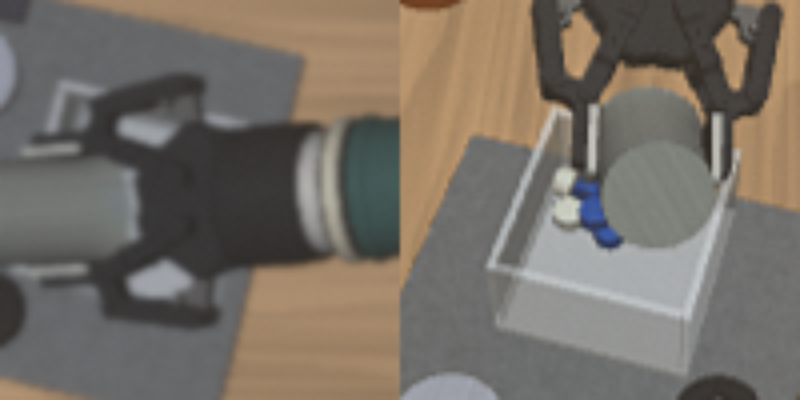

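No blue is left at the pitcher mouth, and the wrist force has dropped by about the weight of the six tablets. I'll raise the pitcher and look inside the hopper.

Run:
```python
from kin import *
go(([.517,.094,.25],None),([.50,-.04,.25],des(95,15,130)))
```

```text
t 12.42 q [-0.463, 0.449, 2.006, 0.989, 1.622, 2.018] p [0.5175, 0.0937, 0.1671] r [-1.5447, 1.2878, 0.979] F [0.2, 0.5, -1.5] w 0.665 g 64.7
[[-0.313, -0.043, -0.101], [0.0, 0.0, 0.0]] rows>=2.0
[[-0.163, 0.068, -0.608], [-0.021, -0.088, -0.947]] rows>=6.0
```

Request:
play_rows --rows '[[[-0.1,-0.02,-0.03],[0,0,0]],[[-0.2,-0.03,-0.06],[0,0,0]],[[-0.31,-0.04,-0.1],[0,0,0]],[[-0.31,-0.04,-0.1],[0,0,-0.1]],[[-0.28,-0.02,-0.2],[0,0,-0.2]],[[-0.25,0,-0.3],[0,0,-0.35]],[[-0.22,0.03,-0.4],[0,-0.05,-0.5]],[[-0.2,0.05,-0.5],[0,-0.08,-0.65]],[[-0.16,0.07,-0.6],[-0.02,-0.09,-0.8]],[[-0.16,0.07,-0.6],[-0.02,-0.09,-0.94]],[[-0.16,0.07,-0.6],[-0.02,-0.09,-0.94]],[[-0.16,0.07,-0.6],[-0.02,-0.09,-0.94]]]'

```text
time: 13.42
tool_pos: [0.4995, -0.0384, 0.2482]
tcp_rot: [-1.778, 0.571, 0.556]
wrist_force: [0.5, 0.1, -1.4]
width: 0.665
grip_force: 65.2
```

Run:
```python
from kin import *; from workcell import cams,bot; import cv2
go(([.49,-.12,.22],des(97,25,90)))
c=cams.read_camera("side")["image"][200:300,260:360]; a=cams.read_camera("top")["image"][150:250,230:330]
cv2.imwrite("pics/p4.png",cv2.resize(np.hstack([a,c]),None,fx=4,fy=4)[:,:,::-1])
```

```text
t 13.42 q [-0.653, 0.45, 1.843, 0.853, 1.895, 1.333] p [0.4995, -0.0384, 0.2482] r [-1.7777, 0.5711, 0.5556] F [0.5, 0.1, -1.4] w 0.665 g 65.2
[[0.075, 0.189, -0.282], [-0.23, 0.039, -0.915]] rows>=5.9
```

View pics/p4.png

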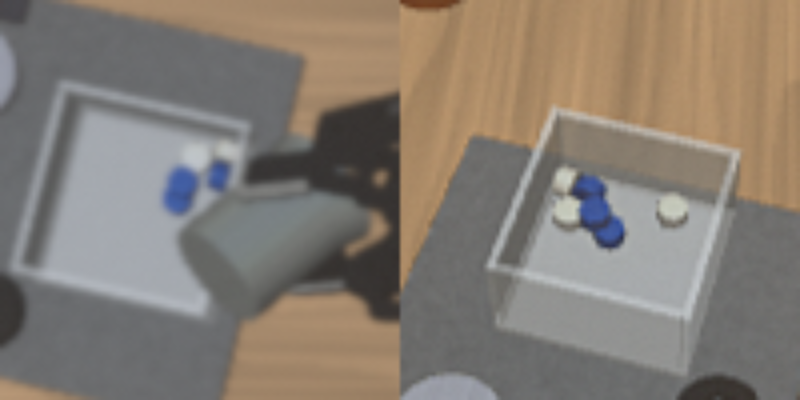

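All six tablets (three blue, three white) lie in the hopper. Next I return the pitcher to its spot.

Request:
play_rows --rows '[[[0.02,0.05,-0.07],[-0.06,0,-0.15]],[[0.04,0.1,-0.14],[-0.1,0.02,-0.3]],[[0.06,0.15,-0.22],[-0.15,0.03,-0.45]],[[0.075,0.19,-0.28],[-0.2,0.04,-0.6]],[[0.075,0.19,-0.28],[-0.23,0.04,-0.75]],[[0.075,0.19,-0.28],[-0.23,0.04,-0.91]],[[0.075,0.19,-0.28],[-0.23,0.04,-0.91]]]'

```text
time: 14.1
tool_pos: [0.4898, -0.1188, 0.2191]
tcp_rot: [-2.004, -0.123, 0.079]
wrist_force: [-0.9, 0.8, -1.8]
width: 0.669
grip_force: 65.2
```

Run:
```python
from kin import *
go(([.47,-.20,.20],des(100,34,42)),([.4617,-.22,.18],R.from_rotvec([-1.5109,-1.7973,-.7351])))
```

```text
t 14.1 q [-0.721, 0.468, 1.75, 0.68, 1.86, 0.586] p [0.4898, -0.1188, 0.2191] r [-2.0039, -0.1226, 0.0786] F [-0.9, 0.8, -1.8] w 0.669 g 65.2
[[-0.118, 0.202, -0.251], [-0.165, -0.138, -1.097]] rows>=7.0
[[-0.161, 0.306, -0.286], [-0.189, -0.273, -2.025]] rows>=12.9
```

Request:
play_rows --rows '[[[-0.03,0.05,-0.06],[-0.03,-0.03,-0.2]],[[-0.06,0.1,-0.12],[-0.06,-0.06,-0.35]],[[-0.09,0.15,-0.18],[-0.1,-0.1,-0.5]],[[-0.12,0.2,-0.25],[-0.12,-0.12,-0.65]],[[-0.12,0.2,-0.25],[-0.15,-0.13,-0.8]],[[-0.12,0.2,-0.25],[-0.16,-0.14,-0.95]],[[-0.12,0.2,-0.25],[-0.16,-0.14,-1]],[[-0.12,0.2,-0.25],[-0.16,-0.14,-1]]]'

```text
time: 14.77
tool_pos: [0.4694, -0.1993, 0.2]
tcp_rot: [-1.943, -0.983, -0.324]
wrist_force: [-0.3, -0.3, -2.9]
width: 0.666
grip_force: 65.2
```

Run:
```python
from kin import *
Rg=R.from_rotvec([-1.5109,-1.7973,-.7351])
go(([.4617,-.22,.13],Rg),([.4617,-.2202,.05],Rg))
```

```text
t 14.77 q [-0.781, 0.486, 1.665, 0.512, 1.843, -0.235] p [0.4694, -0.1993, 0.2] r [-1.9429, -0.9829, -0.3244] F [-0.3, -0.3, -2.9] w 0.666 g 65.2
[[-0.221, 0.17, 0.093], [-0.055, -0.087, -1.034]] rows>=6.5
[[-0.403, 0.365, 0.27], [-0.055, -0.087, -1.034]] rows>=6.5
```

Request:
play_rows --rows '[[[-0.03,0.02,0.01],[0,-0.01,-0.15]],[[-0.06,0.05,0.03],[-0.01,-0.03,-0.3]],[[-0.1,0.08,0.04],[-0.03,-0.05,-0.45]],[[-0.15,0.11,0.06],[-0.05,-0.07,-0.6]],[[-0.2,0.15,0.08],[-0.05,-0.09,-0.75]],[[-0.22,0.17,0.09],[-0.055,-0.09,-0.9]],[[-0.22,0.17,0.09],[-0.055,-0.09,-1]],[[-0.22,0.17,0.09],[-0.055,-0.09,-1]],[[-0.22,0.17,0.09],[-0.055,-0.09,-1]]]'

```text
time: 15.52
tool_pos: [0.4621, -0.2207, 0.1299]
tcp_rot: [-1.534, -1.772, -0.718]
wrist_force: [-0.2, -0.2, -1.7]
width: 0.668
grip_force: 65.2
```

Run:
```python
from kin import *
Rg=R.from_rotvec([-1.5109,-1.7973,-.7351])
go(([.4617,-.22,.05],Rg),([.4617,-.2202,.0315],Rg))
```

```text
t 15.52 q [-0.801, 0.531, 1.699, 0.461, 1.705, -1.076] p [0.4621, -0.2207, 0.1299] r [-1.5344, -1.7718, -0.7178] F [-0.2, -0.2, -1.7] w 0.668 g 65.2
[[-0.249, 0.006, 0.2], [-0.002, 0.002, -0.038]] rows>=1.9
[[-0.308, 0.008, 0.245], [-0.002, 0.002, -0.038]] rows>=2.4
```

Request:
play_rows --rows '[[[-0.1,0.003,0.08],[0,0,-0.04]],[[-0.18,0.005,0.14],[0,0,-0.04]],[[-0.25,0.006,0.2],[0,0,-0.04]],[[-0.28,0.008,0.22],[0,0,-0.04]],[[-0.295,0.008,0.235],[0,0,-0.04]],[[-0.306,0.008,0.244],[0,0,-0.04]],[[-0.306,0.008,0.244],[0,0,-0.04]],[[-0.306,0.008,0.244],[0,0,-0.04]]]'

```text
time: 16.18
tool_pos: [0.4629, -0.2214, 0.0331]
tcp_rot: [-1.507, -1.806, -0.736]
wrist_force: [-0.3, 0.1, -1.1]
width: 0.668
grip_force: 65.2
```

Run:
```python
from kin import *
go(([.4617,-.2202,.0307],R.from_rotvec([-1.5109,-1.7973,-.7351])))
```

```text
t 16.18 q [-0.801, 0.659, 1.713, 0.457, 1.576, -1.176] p [0.4629, -0.2214, 0.0331] r [-1.5074, -1.8059, -0.7358] F [-0.3, 0.1, -1.1] w 0.668 g 65.2
[[-0.004, -0.004, 0.01], [-0.0, 0.004, 0.009]] rows>=0.1
```

Request:
play_rows --rows '[[[-0.006,0,0.004],[0,0,0]],[[-0.009,0,0.007],[0,0,0]],[[-0.009,0,0.007],[0,0,0]],[[-0.009,0,0.007],[0,0,0]]]'

```text
time: 16.52
tool_pos: [0.4631, -0.2216, 0.0308]
tcp_rot: [-1.507, -1.806, -0.737]
wrist_force: [0.6, -2.1, 5.8]
width: 0.67
grip_force: 65.8
```

Request:
play_rows --rows '[[[0,0,0],[0,0,0]],[[0,0,0],[0,0,0]],[[0,0,0],[0,0,0]],[[0,0,0],[0,0,0]],[[0,0,0],[0,0,0]],[[0,0,0],[0,0,0]],[[0,0,0],[0,0,0]],[[0,0,0],[0,0,0]]]' --claw 1

```text
time: 17.18
tool_pos: [0.4623, -0.2208, 0.0292]
tcp_rot: [-1.506, -1.805, -0.736]
wrist_force: [-0.2, -0.4, -0.6]
width: 1.003
grip_force: 0.0
```

Request:
play_rows --rows '[[[0,0,-0.05],[0,0,0]],[[0,0,-0.12],[0,0,0]],[[0,0,-0.2],[0,0,0]],[[0,0,-0.28],[0,0,0]],[[0,0,-0.35],[0,0,0]],[[0.1,0,-0.45],[0,0,0]],[[0.25,0,-0.5],[0,0,0]],[[0.4,0,-0.5],[0,0,0]],[[0.5,0,-0.5],[0,0,0]],[[0.5,0,-0.5],[0,0,0]]]'

```text
time: 18.02
tool_pos: [0.4661, -0.2412, 0.2106]
tcp_rot: [-1.507, -1.813, -0.737]
wrist_force: [1.3, -0.3, -0.1]
width: 1.002
grip_force: 0.0
```

Run:
```python
from kin import *; from h import *; from workcell import cams; import cv2
a=cams.read_camera("top");b=cams.read_camera("side")
cv2.imwrite("pics/r1.png",cv2.resize(np.vstack([a["image"][150:310,200:480],b["image"][120:300,230:510]]),None,fx=1.7,fy=1.7)[:,:,::-1])
z=[.5276,.1873,.09]
c,sn=np.cos(np.radians(-12)),np.sin(np.radians(-12)); piv=np.array([625.4,166.5])
for th in(0,.7,.75,.8):
  a_=np.pi+np.radians(-12)-th; print(th,piv+100*np.array([np.cos(a_),np.sin(a_)]))
go(([.45,-.2,.33],R.from_rotvec([-1.4,-2.4,-.5])))
```

```text
0 [527.58523993 187.29116908]
0.7 [563.98118382 245.41596175]
0.75 [568.00209556 248.38699876]
0.8 [572.16647216 251.15336091]
t 18.12 q [-0.818, 0.472, 1.624, 0.46, 1.827, -1.067] p [0.4653, -0.242, 0.2061] r [-1.5078, -1.8087, -0.735] F [0.3, -0.5, -0.9] w 1.002 g 0.0
[[0.498, -0.027, -0.171], [0.114, -0.528, -0.409]] rows>=4.3
```

View pics/r1.png

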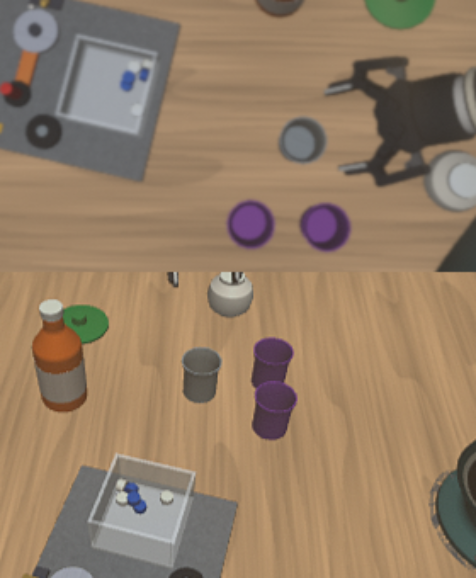

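The pitcher stands upright and empty at (302,140) in the crop. The six tablets are in the hopper and the bystanders are undisturbed. Now the tensioner.

Run:
```python
from kin import *
D=R.from_rotvec([-.945,-2.996,0])
go(([.46,-.2,.33],None),([.52,.0,.3],D),([.5276,.1873,.25],D))
```

```text
t 18.12 q [-0.818, 0.472, 1.624, 0.46, 1.827, -1.067] p [0.4653, -0.242, 0.2061] r [-1.5078, -1.8087, -0.735] F [0.3, -0.5, -0.9] w 1.002 g 0.0
[[0.493, 0.012, -0.176], [0.0, 0.0, 0.0]] rows>=3.1
[[0.861, 0.389, 0.483], [0.455, -1.08, -0.923]] rows>=9.4
[[1.16, 0.55, 1.181], [0.455, -1.08, -0.923]] rows>=10.5
```

Request:
play_rows --rows '[[[0.15,0,-0.05],[0,0,0]],[[0.3,0,-0.1],[0,0,0]],[[0.45,0,-0.15],[0,0,0]],[[0.5,0.05,-0.1],[0.1,-0.2,-0.2]],[[0.6,0.1,0],[0.2,-0.4,-0.35]],[[0.68,0.2,0.1],[0.25,-0.5,-0.45]],[[0.74,0.3,0.2],[0.3,-0.6,-0.55]],[[0.8,0.35,0.35],[0.35,-0.75,-0.65]],[[0.86,0.39,0.48],[0.4,-0.9,-0.8]],[[0.86,0.39,0.48],[0.43,-1,-0.86]],[[0.86,0.39,0.48],[0.43,-1,-0.86]],[[0.86,0.39,0.48],[0.43,-1,-0.86]],[[0.86,0.39,0.48],[0.43,-1,-0.86]]]' --claw 0.1

```text
time: 19.2
tool_pos: [0.5198, 0.0015, 0.2994]
tcp_rot: [-0.989, -2.922, -0.063]
wrist_force: [-0.7, 0.6, -0.0]
width: 0.55
grip_force: 0.0
```

Run:
```python
from kin import *
D=R.from_rotvec([-.945,-2.996,0])
go(([.5276,.1873,.2],D),([.5276,.1873,.12],D))
```

```text
t 19.2 q [-0.081, -0.04, 1.817, 0.054, 1.41, -1.009] p [0.5198, 0.0015, 0.2994] r [-0.9894, -2.9219, -0.0633] F [-0.7, 0.6, -0.0] w 0.55 g 0.0
[[0.399, 0.601, 0.438], [0.028, -0.084, -0.053]] rows>=5.1
[[0.378, 0.594, 0.757], [0.028, -0.084, -0.053]] rows>=6.2
```

Request:
play_rows --rows '[[[0.1,0.15,0],[0,0,0]],[[0.2,0.3,0.1],[0,0,0]],[[0.3,0.45,0.25],[0.03,-0.08,-0.05]],[[0.4,0.6,0.44],[0.03,-0.08,-0.05]],[[0.39,0.6,0.6],[0.03,-0.08,-0.05]],[[0.38,0.595,0.75],[0.03,-0.08,-0.05]],[[0.38,0.595,0.75],[0.03,-0.08,-0.05]],[[0.38,0.595,0.75],[0.03,-0.08,-0.05]],[[0.38,0.595,0.75],[0.03,-0.08,-0.05]]]'

```text
time: 19.95
tool_pos: [0.5266, 0.1847, 0.1185]
tcp_rot: [-0.955, -2.98, 0.006]
wrist_force: [-0.7, -0.5, 0.4]
width: 0.552
grip_force: 0.0
```

Run:
```python
from kin import *; from h import *; from workcell import cams
D=R.from_rotvec([-.945,-2.996,0])
go(([.5276,.1873,.09],D),([.5276,.1873,.05],D))
c=cams.read_camera("side"); h=cv2.cvtColor(c["image"],cv2.COLOR_RGB2HSV).astype(int)
red=(((h[...,0]<5)|(h[...,0]>174))&(h[...,1]>150)&(h[...,2]>70)).astype(np.uint8)
k,l,st,ce=cv2.connectedComponentsWithStats(red); print([(st[i].tolist(),ce[i].round(1)) for i in range(1,k) if st[i,4]>8])
cv2.imwrite("pics/t1.png",cv2.resize(c["image"][250:360,230:400],None,fx=4,fy=4)[:,:,::-1])
```

```text
t 19.95 q [0.29, 0.15, 1.96, 0.004, 1.044, -0.662] p [0.5266, 0.1847, 0.1185] r [-0.9549, -2.9802, 0.006] F [-0.7, -0.5, 0.4] w 0.552 g 0.0
[[0.002, 0.011, 0.114], [-0.009, -0.013, -0.012]] rows>=0.7
[[0.0, 0.013, 0.274], [-0.009, -0.013, -0.012]] rows>=1.6
[([311, 303, 7, 17, 93], array([314. , 310.6]))]
```

View pics/t1.png

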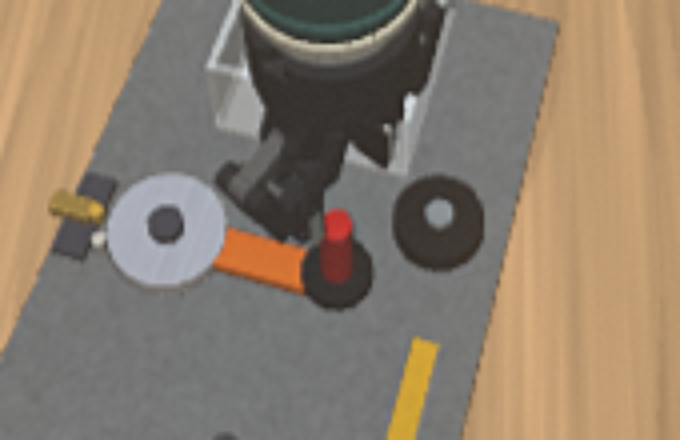

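Run:
```python
from kin import *; from h import *
s=np.load("side0.npz"); Rm=R.from_rotvec([-.955,-2.98,.006]).as_matrix(); p=np.array([.5266,.1847,.1185])
print(Rm.round(2))
for q in(p,p+.024*Rm[:,1],p-.024*Rm[:,1],np.array([.5276,.1873,.093])): print(((proj(s,q)-[230,250])*4).round())
```

```text
[[-0.81  0.58 -0.01]
 [ 0.58  0.81  0.  ]
 [ 0.01 -0.01 -1.  ]]
[[340. 194.]]
[[309. 228.]]
[[370. 161.]]
[[338. 221.]]
```

The post (crop 338,225) is in the middle between the tips, which sit where I projected them at (309,228) and (370,161). I'll descend and pinch.

Request:
play_rows --rows '[[[0,0.013,0.07],[-0.01,-0.01,-0.01]],[[0,0.013,0.14],[-0.01,-0.01,-0.01]],[[0,0.013,0.21],[-0.01,-0.01,-0.01]],[[0,0.013,0.27],[-0.01,-0.01,-0.01]],[[0,0.013,0.27],[-0.01,-0.01,-0.01]],[[0,0.013,0.27],[-0.01,-0.01,-0.01]]]'

```text
time: 20.5
tool_pos: [0.5323, 0.1883, 0.0568]
tcp_rot: [0.946, 2.988, 0.012]
wrist_force: [0.0, -0.7, -0.3]
width: 0.547
grip_force: 0.0
```

Request:
play_rows --rows '[[[0,0,0],[0,0,0]],[[0,0,0],[0,0,0]],[[0,0,0],[0,0,0]],[[0,0,0],[0,0,0]],[[0,0,0],[0,0,0]],[[0,0,0],[0,0,0]],[[0,0,0],[0,0,0]],[[0,0,0],[0,0,0]]]' --claw -1 --newtons 60

```text
time: 21.17
tool_pos: [0.5314, 0.1882, 0.0571]
tcp_rot: [0.941, 2.989, 0.009]
wrist_force: [-3.6, -5.3, 6.7]
width: 0.196
grip_force: 58.3
```

Run:
```python
from kin import *; from workcell import bot
s=bot.read_state(); p0=s["tool_pos"]; piv=np.array([.6254,.1665]); v=p0[:2]-piv
print("r",np.linalg.norm(v),"th",np.pi-np.radians(12)-np.arctan2(v[1],v[0]))
w=[]
for th in np.arange(.1,.76,.1).tolist()+[.75]:
    a=np.radians(168)-th; w.append(([*(piv+.1*np.array([np.cos(a),np.sin(a)])),p0[2]],None))
go(*w)
```

```text
r 0.09643234364707895 th 0.017201282368481507
t 21.17 q [0.296, 0.221, 2.006, 0.0, 0.905, -0.665] p [0.5314, 0.1882, 0.0571] r [0.9414, 2.9892, 0.0087] F [-3.6, -5.3, 6.7] w 0.196 g 58.3
[[0.024, 0.026, 0.0], [0.0, 0.0, 0.0]] rows>=0.2
[[0.034, 0.065, 0.0], [0.0, 0.0, 0.0]] rows>=0.4
[[0.04, 0.104, 0.001], [0.0, 0.0, 0.0]] rows>=0.7
[[0.042, 0.144, 0.001], [0.0, 0.0, 0.0]] rows>=0.9
[[0.04, 0.184, 0.001], [0.0, 0.0, 0.0]] rows>=1.1
[[0.034, 0.224, 0.001], [0.0, 0.0, 0.0]] rows>=1.4
[[0.025, 0.262, 0.002], [0.0, 0.0, 0.0]] rows>=1.6
[[0.018, 0.281, 0.002], [0.0, 0.0, 0.0]] rows>=1.7
```

Request:
play_rows --rows '[[[0.007,0.019,0],[0,0,0]],[[0.014,0.038,0],[0,0,0]],[[0.02,0.058,0],[0,0,0]],[[0.024,0.077,0],[0,0,0]],[[0.027,0.097,0],[0,0,0]],[[0.03,0.116,0],[0,0,0]],[[0.031,0.136,0],[0,0,0]],[[0.032,0.156,0],[0,0,0]],[[0.031,0.176,0],[0,0,0]],[[0.03,0.196,0],[0,0,0]],[[0.027,0.216,0],[0,0,0]],[[0.024,0.236,0],[0,0,0]],[[0.02,0.255,0],[0,0,0]],[[0.015,0.274,0],[0,0,0]],[[0.008,0.293,0],[0,0,0]],[[0.008,0.293,0],[0,0,0]],[[0.008,0.293,0],[0,0,0]],[[0.008,0.293,0],[0,0,0]],[[0.008,0.293,0],[0,0,0]],[[0.008,0.293,0],[0,0,0]]]'

```text
time: 22.83
tool_pos: [0.57, 0.2474, 0.057]
tcp_rot: [0.942, 2.992, 0.002]
wrist_force: [-5.0, -9.6, 8.9]
width: 0.194
grip_force: 58.6
```

Run:
```python
from kin import *; from h import *; from workcell import bot,cams
s=bot.read_state(); p0=s["tool_pos"]; piv=np.array([.6254,.1665]); v=p0[:2]-[.0038,.0009]-piv
print("r",np.linalg.norm(v),"th",np.pi-np.radians(12)-np.arctan2(v[1],v[0])); go()
for n in("side","top"):
    c=cams.read_camera(n); h=cv2.cvtColor(c["image"],cv2.COLOR_RGB2HSV).astype(int)
    red=(((h[...,0]<5)|(h[...,0]>174))&(h[...,1]>150)&(h[...,2]>60)).astype(np.uint8)
    k,l,st,ce=cv2.connectedComponentsWithStats(red); print(n,[(st[i].tolist(),ce[i].round(1)) for i in range(1,k) if st[i,4]>4])
    orr=((abs(h[...,0]-9)<5)&(h[...,1]>150)).astype(np.uint8)
    k,l,st,ce=cv2.connectedComponentsWithStats(orr); print(n,"or",[(st[i].tolist(),ce[i].round(1)) for i in range(1,k) if st[i,4]>20])
    for th in(.6,.75): 
        a=np.radians(168)-th; e=np.array([np.cos(a),np.sin(a)]); print(th,"arm mid",proj(c,[*(piv+.06*e),.025]).round(1),"post",proj(c,[*(piv+.1*e),.06]).round(1))
```

```text
r 0.09948147176835062 th 0.7243021631215361
t 22.83 q [0.371, 0.321, 1.876, -0.003, 0.94, -0.589] p [0.57, 0.2474, 0.057] r [0.9417, 2.9921, 0.0017] F [-5.0, -9.6, 8.9] w 0.194 g 58.6
side [([292, 330, 5, 17, 55], array([293.9, 338.5]))]
side or [([249, 147, 29, 33, 693], array([263.1, 164.4]))]
0.6 arm mid [[288.1 327.3]] post [[298.5 335. ]]
0.75 arm mid [[284.5 329.6]] post [[292.4 339.2]]
top []
top or [([353, 119, 31, 30, 526], array([366.5, 135.9])), ([193, 174, 19, 16, 136], array([201.7, 181.2]))]
0.6 arm mid [[203.6 183.5]] post [[187.1 191.7]]
0.75 arm mid [[201.5 180.9]] post [[183.6 187. ]]
```

```bash
python3 -c "
from workcell import bot
print(bot.finish_job())"
```

```text
the job is handed in; nothing more can be done
None
```

I handed the job in at about 23 s, with all six tablets in the hopper, the empty pitcher standing upright and let go on the counter, and the gripper still holding the red post at about 0.72 rad, past the click; no verdict was returned.

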